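# Thread the long probe through the inclined stand's two guides and hold it there

### The job

Take the long probe out of the rack and thread it, foot first, down through the upper and then the lower guide bushing of the inclined stand, ready for someone to clamp it. Finish while still holding it in the gripper, spanning both bushings: its foot clearly out below the lower bushing (a centimetre or more) and its flange held a centimetre or more clear of the upper bushing's mouth. Leave the short probes, the sample dish and everything else where they are.

Things in the scene. Friction and masses are not known exactly. Their poses are not given: they have to be found in the camera images.
- long_probe: Long measuring probe: steel rod 175 mm long. From below: blunt foot (8 mm wide, 12 mm after 4 mm), shaft 12 mm in diameter up to 125 mm, flange 28 mm wide and 5 mm thick, then a round grey grip 18 mm wide, 45 mm long. About 70 g. Starts upright in one of three rack holes, its top 50 mm above the other probes'. Origin: end of the foot (tip), on the axis; z along the rod from tip to grip.
- long_probe_shoulder (a point): Point on the long probe's axis at the underside of its flange, 125 mm from the tip.
- long_probe_grip (a point): Point on the long probe's axis inside the grey grip, 155 mm from the tip, 25 mm above the flange's top.
- short_probe_a: A short probe like the long one (same diameters, flange and grip) but with a 75 mm shaft, 125 mm long in all; stands upright in the rack. Origin at the tip, z up along the rod.
- short_probe_b: The other short probe, same as short_probe_a.
- probe_rack: Blue tube rack, fixed, 48 (x) x 128 (y) x 55 mm high; 3 mm floor and two pierced decks with top faces at 31 and 55 mm. Square holes 16 mm wide; the probes stand on the floor in the middle and end holes, at y = -48, 0, +48 mm of its frame. Origin: centre of the underside; z up, y along the row.
- probe_stand: Bare metal stand, fixed: base 130 x 100 x 8 mm (x -55 to +75, y -50 to +50 mm of its frame), upright plate at x +56 to +68, y -20 to +40, 144 mm high, two arms towards -x with one bushing each. The bushings share one line, tilted 18 degrees from vertical, leaning to the stand's +y going up (upper one 20 mm farther to +y). Origin: underside, below the lower mouth; z up.
- upper_bushing: Upper guide bushing, part of the stand: steel tube 22 mm long, bore 15 mm wide, flaring over the top 7 mm to a 25 mm mouth (35 mm outside). Origin: centre of the mouth's rim, about 143 mm above the worktop; z up and out along the bore, tube from z = 0 to -22 mm. The lower bushing's mouth lies 65 mm farther down the same line.
- lower_bushing: Lower guide bushing (part of the stand), same shape as the upper one and in line with it. Origin: centre of the mouth's rim, 81 mm above the worktop; z up along the bore, tube from z = 0 to -22 mm.
- sample_dish: Shut round sample dish, 62 mm in diameter, 11 mm high, lying loose on the stand's base under the bushings. Origin: centre of the underside.
- tip_rack: Bystander: yellow rack of pipette tips, 52 x 82 x 29 mm. Origin: centre of the underside.
- meter: Bystander: white hand meter lying flat, 58 x 92 x 23 mm. Origin: centre of the underside.
- yellow_dropper: Bystander: white dropper bottle with yellow top, 31 mm wide, 74 mm high, standing. Origin: centre of the underside.
- brown_dropper: Bystander: brown dropper bottle with black top, 33 mm wide, 78 mm high, standing. Origin: centre of the underside.
- mushroom: Bystander: a mushroom, 37 x 42 x 47 mm. Origin: centre of the underside.
- marker: Bystander: marker pen lying flat, 17 x 135 x 16 mm. Origin: centre of the underside.
- pouch: Bystander: flat test pouch, 65 x 96 x 10 mm. Origin: centre of the underside.

How it is judged:
By the outcome, as a careful person would: the job done as asked, in the order asked, and still so for the second after the job is handed in, while the arm keeps its last pose, push and grip.
It also fails if it takes over 42 s, if anything falls off the work surface, if the arm or the gripper's body presses on something with over 40 N, if the wrist force passes 120 N, or if a joint passes its speed limit or range.

### The arm

A 6-joint arm with a two-finger parallel gripper is mounted at the origin on a cart in front of the work surface, level with it; the furniture and walls round the work are solid. World frame = base frame: x ahead of the robot, y to its left, z up, the work surface at z = 0. Lengths are in m, angles in degrees, forces in N, time in s.
With the tool pointing down it reaches from about 0.425 to 0.925 m from the base axis. Payload 12.5 kg.
Tool frame: the origin (TCP) lies at the very end of the fingers, on their centre line; the grasp point (between the pads) lies 19 mm behind it; x points along the fingers, y is the direction in which the jaws open and shut, and the axes are right-handed (so a half turn about x gives the same grasp; the last joint's range is limited). The gripper opens to 85 mm and grips with 20 to 120 N. Pads are 22 mm wide; open, the fingers measure 114 mm over their backs; the gripper's body (76 mm by 85 mm) begins 54 mm behind the grasp point. The pads swing forward as they close: fully open they stand 13 mm farther back than shut.
Start: joints at [-75.378, 28.126, 89.318, -0, 62.55, -6.05], TCP at [0.221, -0.585, 0.231] pointing down, gripper open.
Joint ranges: [-177.58, 177.58], [-47.91, 125.51], [2.72, 160], [-65.01, 245.01], [3.68, 167.84], [-153.87, 153.87]. Speed limits (degrees/s): [127.2, 127.2, 159.86, 180, 180, 180].

### API

Orientations are given as a 3x3 rotation matrix whose columns are the frame's x, y, z axes.
In Python, from workcell import telemetry, optics, ticket gives the robot as it stands.
- The arm moves only by the tool apply_moves, never from a script. Its argument "plan" is a list of rows, each a list of 7 numbers: the shift along the world's x, y, z in mm, then the turn, a rotation vector about the world's x, y, z in degrees, then the closure in counts, from 0 (fully open) to 255 (shut). In form: [[dx, dy, dz, ax, ay, az, claw], ...]. A call has 1 to 20 rows; each row shifts and turns the commanded pose from where the row before left it; what a row does not reach is not made up. A row lasts 1/10 s, in which the tool goes at most 50 mm and 8.59 degrees, less where a joint would pass 70% of its speed; a pose out of reach is approached as far as the arm can. A call is refused whole if a number of a shift passes 50 or a number of a turn 8.59, either way. A call with a gripper value outside its range is refused whole. The fingers move at their own pace and stop on an object; the grip force is fixed at half the most. Time passes only in rows, so rows that do not move let the fingers close. It gives the time, the measured TCP pose, the force and the opening at its end, in the units of the state.
- telemetry.read_state(): the state, without advancing time (a new reading comes with each control period).
- optics.get_image(name): name is "scene" or "top" or "wrist"; returns (picture, depth): 384x512x3 uint8, blue, green, red; 384x512 float32, m along the optical axis (not along the pixel's ray), 0 where there is no reading.
- optics.calibration(name): a dict with "fx", "fy", "cx", "cy" (pixels), "R" (3x3) and "t" (3): a world point X has camera coordinates R X + t. Camera axes: x right, y down, z forward; pixel columns grow to the right and rows downward; lengths in m; the calibration is good to about 2 mm. A picture is of the moment at which its call begins: read the wrist's pose just before it. calibration takes no time and is no camera call; for the wrist camera it gives the pose at the moment of the call.
- ticket.job_done(): hands the job in, once; it reports no verdict.
The state is a dict: "t": time; "joint_positions": joint angles; "joint_vel": joint speeds; "tau": joint torques, N m; "tool_pos": TCP position; "orientation": TCP orientation; "wrist_force": force on the tool from outside, world axes, zero at the start; "ft_torque": the same for the moment, N m; "gripper_width": opening from 0.0 (shut) to 1.0 (fully open).
Only numpy, scipy, OpenCV 4.12 (cv2) and the standard library are available. Lean on these libraries where they do the work, as an engineer would, in place of code of your own. Each camera call takes 0.05 s, during which the arm holds its last target.

## Working session

There is one attempt and no reset: what is moved stays moved. The work goes in short steps, Python scripts to look and compute and a tool call to move; the robot and the scene stay as the last step left them, time stands still between calls to the robot, and variables do not carry over. Pictures are saved under pics/ and viewed, and the job is handed in when it is done.

Besides the shell and the picture viewer there is one more tool, called after "Emit:" as name(argument=value, ...) on one line, values as JSON. apply_moves: Moves the arm, as the interface text tells. Its arguments: {"type":"object","properties":{"plan":{"type":"array"}},"required":["plan"]}

```bash
ls; mkdir -p pics; cat > h.py <<'E'
import numpy as np, cv2
from workcell import telemetry, optics, ticket
def snap(name, tag):
    im,d=optics.get_image(name); c=optics.calibration(name)
    cv2.imwrite(f'pics/{tag}.png',im); np.savez(f'pics/{tag}.npz',im=im,d=d,**{k:np.array(c[k]) for k in c})
    return im,d,c
def load(tag): 
    z=np.load(f'pics/{tag}.npz'); return z['im'],z['d'],{k:z[k] for k in ('fx','fy','cx','cy','R','t')}
def cloud(d,c):
    v,u=np.indices(d.shape); P=np.stack([(u-c['cx'])/c['fx']*d,(v-c['cy'])/c['fy']*d,d],-1)
    return (P-np.array(c['t']))@np.array(c['R'])
def proj(X,c):
    p=np.array(c['R'])@np.array(X)+np.array(c['t']); return np.array([c['fx']*p[0]/p[2]+c['cx'],c['fy']*p[1]/p[2]+c['cy']])
def ray(u,v,c):
    R=np.array(c['R']); o=-R.T@np.array(c['t']); d=R.T@np.array([(u-c['cx'])/c['fx'],(v-c['cy'])/c['fy'],1]); return o,d
def onz(u,v,z,c):
    o,d=ray(u,v,c); return o+d*(z-o[2])/d[2]
E
python3 - <<'E'
from h import *
s=telemetry.read_state(); print(s)
for n in ('scene','top','wrist'):
    im,d,c=snap(n,n+'0'); print(n,c)
E
```

```text
pics
{'t': 0.0, 'joint_positions': array([-7.53796518e+01,  2.81648558e+01,  8.93512173e+01, -9.38352809e-04,
        6.25502375e+01, -6.05000151e+00]), 'joint_vel': array([ 0.01834013,  0.03630331,  0.07840084,  0.01012767, -0.05508813,
       -0.04519561]), 'tau': array([-3.18929953e-03, -6.18458533e+01, -2.61597884e+01, -1.06943010e-04,
        4.02358113e-03,  1.43561675e-06]), 'tool_pos': array([ 0.22058076, -0.58452602,  0.2307135 ]), 'orientation': array([[-3.06189582e-04,  3.52997604e-01, -9.35624176e-01],
       [ 1.11619254e-03, -9.35623516e-01, -3.52997720e-01],
       [-9.99999330e-01, -1.15242095e-03, -1.07535121e-04]]), 'wrist_force': array([ 0.16003044, -0.5843928 , -0.23721247]), 'ft_torque': array([0.00557767, 0.00120065, 0.03419271]), 'gripper_width': 1.002260974739547}
scene {'fx': 378.9013637621271, 'fy': 378.9013637621271, 'cx': 252.04045935671184, 'cy': 193.99356684275037, 'R': array([[-0.86054856, -0.5089043 , -0.02173882],
       [-0.27824657,  0.50540107, -0.81679165],
       [ 0.42665561, -0.69684013, -0.57652304]]), 't': array([0.46425373, 0.27822587, 0.70087   ])}
top {'fx': 458.41802162472027, 'fy': 458.41802162472027, 'cx': 258.4908356463475, 'cy': 202.19695683242293, 'R': array([[ 0.01146198, -0.99981431, -0.01549078],
       [-0.98211144, -0.00834444, -0.18811561],
       [ 0.18795141,  0.01736985, -0.98202472]]), 't': array([-0.03089893,  0.54392882,  0.92763887])}
wrist {'fx': 332.0003410707287, 'fy': 332.0003410707287, 'cx': 260.710499454589, 'cy': 191.20111238395174, 'R': array([[ 3.54658851e-01, -9.34995729e-01, -2.95080613e-04],
       [-8.91138552e-01, -3.38118611e-01,  3.02568811e-01],
       [-2.83000318e-01, -1.07045749e-01, -9.53127498e-01]]), 't': array([-0.62442801, -0.03927144,  0.37816935])}
```

View pics/scene0.png

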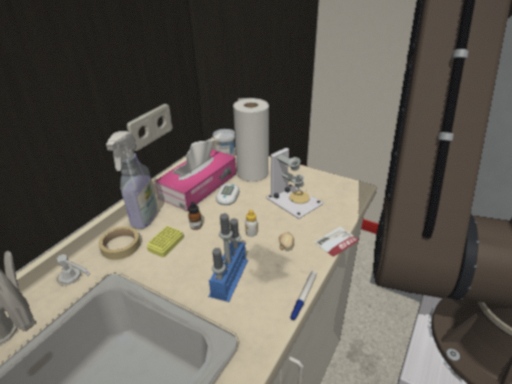

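View pics/top0.png

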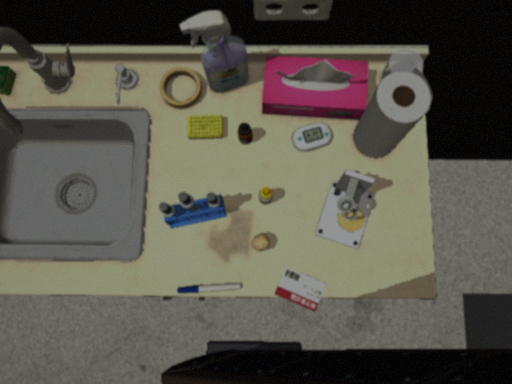

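View pics/wrist0.png

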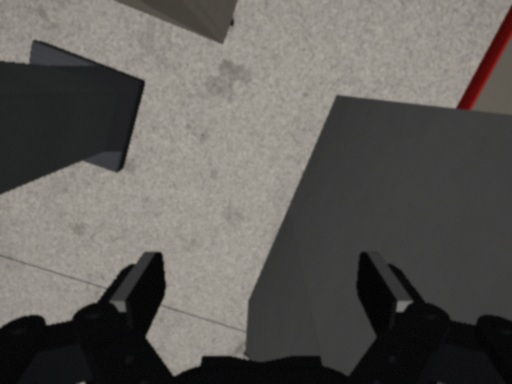

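```bash
python3 - <<'E'
from h import *
a,_,_=load('scene0'); b,_,_=load('top0')
def crop(i,x0,y0,x1,y1,w,h): return cv2.resize(i[y0:y1,x0:x1],(w,h),interpolation=cv2.INTER_CUBIC)
o=np.vstack([np.hstack([crop(a,195,200,265,300,400,300)[:, :],crop(a,255,140,335,220,400,300)]),
 np.hstack([crop(b,155,185,235,235,400,300),crop(b,310,160,390,250,400,300)])])
cv2.imwrite('pics/c0.png',o)
for n,box in (('scene0',(205,200,260,300)),('top0',(155,185,235,235)),('top0',(310,160,390,250)),('scene0',(255,140,335,220))):
    im,d,c=load(n); P=cloud(d,c); x0,y0,x1,y1=box; Q=P[y0:y1,x0:x1].reshape(-1,3); 
    print(n,box,np.histogram(Q[:,2],bins=np.arange(-.02,.2,.01)))
E
```

```text
scene0 (205, 200, 260, 300) (array([   0,  425, 3043,  144,  110,  268,  120,  439,   94,   44,  161,
         68,   82,   85,  130,   84,   33,   38,   37,   65,    3]), array([-0.02, -0.01,  0.  ,  0.01,  0.02,  0.03,  0.04,  0.05,  0.06,
        0.07,  0.08,  0.09,  0.1 ,  0.11,  0.12,  0.13,  0.14,  0.15,
        0.16,  0.17,  0.18,  0.19]))
top0 (155, 185, 235, 235) (array([   0, 1104, 1697,    6,   70,  117,   20,  427,    7,   11,  132,
         21,   24,   21,  133,   80,   11,   14,   14,   77,    4]), array([-0.02, -0.01,  0.  ,  0.01,  0.02,  0.03,  0.04,  0.05,  0.06,
        0.07,  0.08,  0.09,  0.1 ,  0.11,  0.12,  0.13,  0.14,  0.15,
        0.16,  0.17,  0.18,  0.19]))
top0 (310, 160, 390, 250) (array([   0, 2208, 3251,  588,   38,   18,   17,   17,   28,  188,   84,
         26,   30,   29,   51,  301,  301,    0,    0,    0,    0]), array([-0.02, -0.01,  0.  ,  0.01,  0.02,  0.03,  0.04,  0.05,  0.06,
        0.07,  0.08,  0.09,  0.1 ,  0.11,  0.12,  0.13,  0.14,  0.15,
        0.16,  0.17,  0.18,  0.19]))
scene0 (255, 140, 335, 220) (array([   0,  228, 2687,  524,  110,   82,   92,   92,  121,  199,  130,
         95,   89,   72,  109,  177,  138,    0,    0,    0,    0]), array([-0.02, -0.01,  0.  ,  0.01,  0.02,  0.03,  0.04,  0.05,  0.06,
        0.07,  0.08,  0.09,  0.1 ,  0.11,  0.12,  0.13,  0.14,  0.15,
        0.16,  0.17,  0.18,  0.19]))
```

View pics/c0.png

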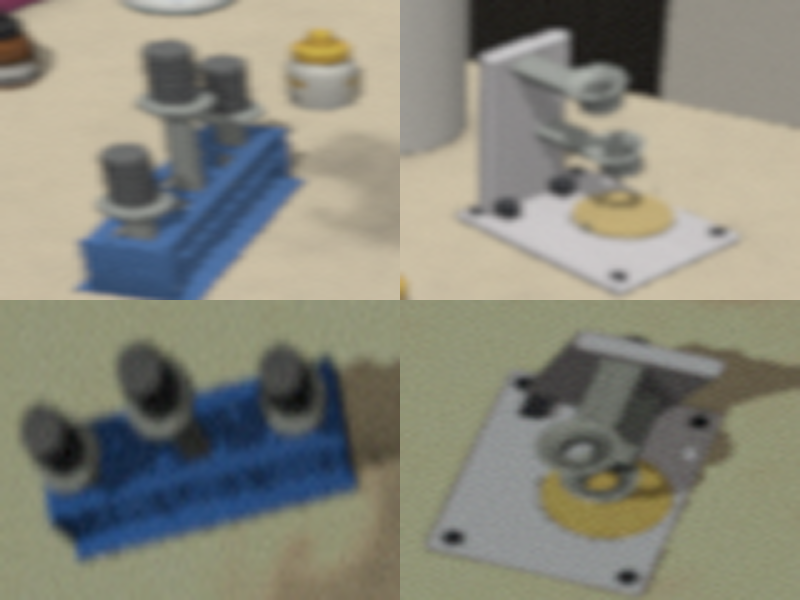

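```bash
python3 - <<'E'
from h import *
for n,boxes in (('top0',((155,185,235,235),(310,160,390,250))),('scene0',((205,200,260,300),(255,140,335,220)))):
    im,d,c=load(n); P=cloud(d,c)
    hsv=cv2.cvtColor(im,cv2.COLOR_BGR2HSV)
    x0,y0,x1,y1=boxes[0]
    M=np.zeros(d.shape,bool); M[y0:y1,x0:x1]=1; M&=d>0
    for lo,hi in ((.165,.19),(.119,.14),(.05,.06),(.08,.088),(.02,.04)):
        m=(M&(P[...,2]>lo)&(P[...,2]<hi)).astype(np.uint8)
        k,l,st,ce=cv2.connectedComponentsWithStats(m)
        for i in range(1,k):
            if st[i,4]>12: print(n,lo,st[i],P[l==i].mean(0).round(4),P[l==i].std(0).round(4))
    x0,y0,x1,y1=boxes[1]
    M[:]=0; M[y0:y1,x0:x1]=1; M&=d>0
    for lo,hi in ((.128,.16),(.07,.09),(.013,.025),(.005,.013)):
        m=(M&(P[...,2]>lo)&(P[...,2]<hi)).astype(np.uint8)
        k,l,st,ce=cv2.connectedComponentsWithStats(m)
        for i in range(1,k):
            if st[i,4]>12: print(n,lo,st[i],P[l==i].mean(0).round(4),P[l==i].std(0).round(4))
E
```

```text
top0 0.165 [178 192  11  11  89] [0.5292 0.1137 0.1762] [0.0048 0.0048 0.0038]
top0 0.119 [207 192   9  10  71] [0.5398 0.0674 0.1271] [0.0046 0.0047 0.0028]
top0 0.119 [180 195  14  14  72] [0.5261 0.111  0.1331] [0.0072 0.0074 0.0019]
top0 0.119 [159 203  10   9  73] [0.5188 0.1603 0.1272] [0.0046 0.0048 0.0027]
top0 0.05 [164 194  60  29 421] [0.5263 0.1109 0.0551] [0.0133 0.035  0.0017]
top0 0.08 [207 195  13  13  59] [0.536  0.0648 0.0834] [0.0066 0.0077 0.0018]
top0 0.08 [161 204  14  14  61] [0.5167 0.1577 0.0834] [0.0078 0.0076 0.0017]
top0 0.02 [200 202   7   8  21] [0.5428 0.0974 0.0305] [0.0044 0.0045 0.0018]
top0 0.02 [178 207   7   8  21] [0.5308 0.1464 0.0304] [0.0046 0.0036 0.0013]
top0 0.02 [167 210  56  15 122] [0.5156 0.115  0.0304] [0.0082 0.0356 0.0022]
top0 0.128 [337 169  38  44 618] [ 0.5567 -0.2096  0.1394] [0.0239 0.0166 0.0046]
top0 0.07 [339 178   9   8  30] [ 0.5828 -0.2006  0.0794] [0.0034 0.0055 0.0058]
top0 0.07 [342 187  26  34 226] [ 0.5365 -0.2246  0.0783] [0.0227 0.0118 0.0044]
top0 0.07 [344 204   6   5  16] [ 0.5315 -0.2085  0.0777] [0.0025 0.0034
[... 1527 characters left out ...]
0.1337] [0.0054 0.0093 0.0039]
scene0 0.128 [271 148  30  21 308] [ 0.556  -0.2094  0.1388] [0.0255 0.016  0.0054]
scene0 0.07 [255 150  14  12  82] [ 0.6669 -0.2747  0.0802] [0.0057 0.0157 0.0059]
scene0 0.07 [271 166  34  19 247] [ 0.5512 -0.2207  0.0788] [0.0275 0.0133 0.005 ]
scene0 0.013 [255 169  14  10  42] [ 0.6677 -0.2739  0.0185] [0.0067 0.0162 0.003 ]
scene0 0.013 [271 185  20  13  91] [ 0.5739 -0.2182  0.0195] [0.0094 0.019  0.0034]
scene0 0.013 [290 191  20  13 167] [ 0.5182 -0.228   0.0145] [0.0147 0.0147 0.001 ]
scene0 0.005 [255 172  14   9  33] [ 0.667  -0.2733  0.0091] [0.006  0.0141 0.0023]
scene0 0.005 [267 184  56  34 697] [ 0.5199 -0.2059  0.0094] [0.0376 0.03   0.0015]
```

```bash
python3 - <<'E'
from h import *
for n,b in (('top0',(310,160,390,250)),('scene0',(262,140,335,220))):
    im,d,c=load(n); P=cloud(d,c); x0,y0,x1,y1=b
    Q=P[y0:y1,x0:x1].reshape(-1,3)
    B=Q[(Q[:,2]>.0055)&(Q[:,2]<.0135)]
    r=cv2.minAreaRect((B[:,:2]*1000).astype(np.float32)); print(n,'base',r)
    U=Q[(Q[:,2]>.136)&(Q[:,2]<.15)]; print(len(U))
    U2=U[U[:,0]>.573]; print('plate',cv2.minAreaRect((U2[:,:2]*1000).astype(np.float32)),U2[:,2].mean())
    print('camera wrist', )
c=optics.calibration('wrist'); print(-c['R'].T@c['t'], telemetry.read_state()['tool_pos'])
E
```

```text
top0 base ((534.4391479492188, -227.55691528320312), (151.290771484375, 168.4446563720703), 87.60710144042969)
458
plate ((581.4698486328125, -223.07839965820312), (58.768592834472656, 19.228635787963867), 82.22087860107422) 0.14281387075466645
camera wrist
scene0 base ((562.2786865234375, -253.88427734375), (170.85165405273438, 217.0286102294922), 77.91529846191406)
220
plate ((579.8482666015625, -220.30657958984375), (52.85697555541992, 19.44511604309082), 70.99008178710938) 0.1425574201719664
camera wrist
[ 0.29348467 -0.55663451  0.37214167] [ 0.22062474 -0.58460781  0.23089533]
```

Emit:
apply_moves(plan=[[29,37.5,10,0,0,5.3,0],[29,37.5,10,0,0,5.3,0],[29,37.5,10,0,0,5.3,0],[29,37.5,10,0,0,5.3,0],[29,37.5,10,0,0,5.3,0],[29,37.5,10,0,0,5.3,0],[29,37.5,10,0,0,5.3,0],[29,37.5,10,0,0,5.3,0],[29,37.5,10,0,0,5.3,0],[29,37.5,10,0,0,5.3,0],[0,0,0,0,0,0,0],[0,0,0,0,0,0,0],[0,0,0,0,0,0,0]])

```text
t: 1.45
tool_pos: [0.5101, -0.2103, 0.3309]
orientation: [[-0.001, 0.959, -0.282], [0.0, -0.282, -0.959], [-1.0, -0.001, 0.0]]
wrist_force: [0.2, -0.2, -0.4]
gripper_width: 1.0
```

```bash
python3 - <<'E'
from h import *
print(telemetry.read_state()['joint_positions'].round(1))
im,d,c=snap('wrist','w1'); 
cv2.imwrite('pics/w1b.png',cv2.resize(im,(800,600),interpolation=cv2.INTER_CUBIC))
E
```

```text
[-29.3  17.1  91.5  -0.   71.5 -12.9]
```

View pics/w1b.png

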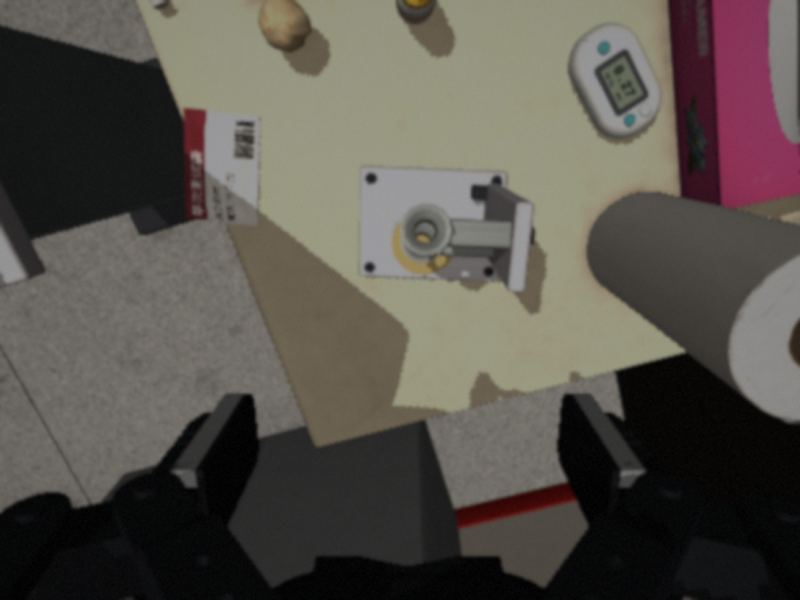

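```bash
python3 - <<'E'
from h import *
im,d,c=load('w1')
x0,y0,x1,y1=222,98,352,190
cv2.imwrite('pics/w1c.png',cv2.resize(im[y0:y1,x0:x1],None,fx=6,fy=6,interpolation=cv2.INTER_CUBIC))
P=cloud(d,c)
Q=P[y0:y1,x0:x1].reshape(-1,3)
B=Q[(Q[:,2]>.0055)&(Q[:,2]<.0115)]
m=((P[...,2]>.0045)&(P[...,2]<.03)).astype(np.uint8); z=np.zeros_like(m); z[y0:y1,x0:x1]=m[y0:y1,x0:x1]
k,l,st,ce=cv2.connectedComponentsWithStats(z); i=1+np.argmax(st[1:,4]); print(st[i])
B=P[l==i]; print('base',cv2.minAreaRect((B[:,:2]*1000).astype(np.float32)),B[:,2].mean())
U=Q[(Q[:,2]>.125)&(Q[:,2]<.155)]
print(len(U),U[:,2].min(),U[:,2].max())
# screws / dark blobs
hsv=cv2.cvtColor(im,cv2.COLOR_BGR2HSV)
mm=np.zeros(d.shape,np.uint8); mm[y0:y1,x0:x1]=(hsv[y0:y1,x0:x1,2]<60)
k,l,st,ce=cv2.connectedComponentsWithStats(mm)
for i in range(1,k):
    if st[i,4]>5: print(st[i],ce[i].round(1),onz(*ce[i],.008,c).round(4))
E
```

```text
[ 230  107   95   73 4321]
base ((529.9523315429688, -216.9308319091797), (99.86737060546875, 129.0708465576172), 71.50605773925781) 0.007738052676716504
2236 0.1250850295981848 0.14800816784197215
[235 112   5   4  17] [237.1 113.6] [ 0.491  -0.1615  0.008 ]
[316 114   4   4  16] [317.5 115.5] [ 0.5958 -0.1948  0.008 ]
[302 119  11  10  89] [307.2 123.2] [ 0.5797 -0.2009  0.008 ]
[313 159  12  10  66] [317.9 162.6] [ 0.5812 -0.2591  0.008 ]
[234 169   5   4  15] [236.1 170.5] [ 0.4655 -0.2374  0.008 ]
[310 171   6   6  29] [312.4 173.3] [ 0.5699 -0.2722  0.008 ]
```

View pics/w1c.png

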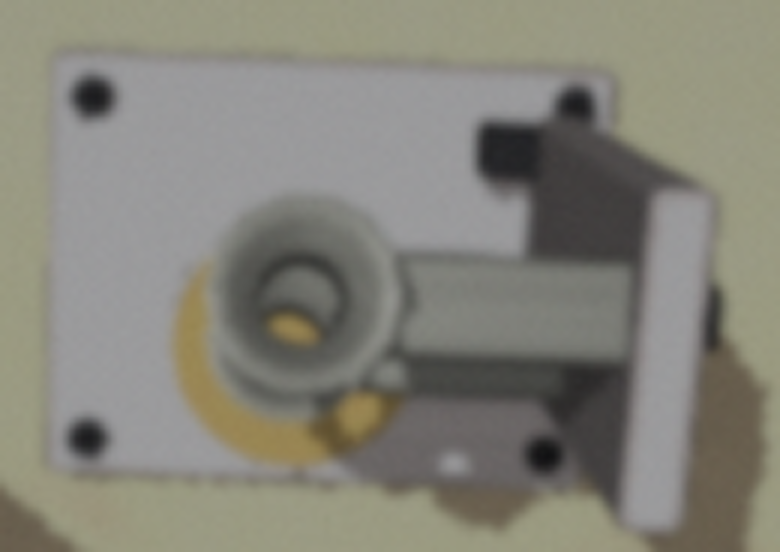

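```bash
python3 - <<'E'
from h import *
im,d,c=load('w1'); P=cloud(d,c)
y=np.radians(-18.2); O=np.array([.5205,-.2139,0]); X=np.array([np.cos(y),np.sin(y),0]);Y=np.array([-np.sin(y),np.cos(y),0])
a=Y*np.sin(np.radians(18))+np.array([0,0,np.cos(np.radians(18))])
lo=O+np.array([0,0,.081]); up=lo+.065*a; print(lo,up,a)
print(proj(up,c),proj(lo,c))
Q=P[98:190,222:352].reshape(-1,3); Q=Q[Q[:,2]>.02]; S=(Q-up); h=S@a; 
r=S-np.outer(h,a); x=r@X; yy=r@np.cross(a,X)
m=(abs(h)<.004)&(np.hypot(x,yy)<.022)&(x<.008)
p=np.c_[x,yy][m]*1000; print(m.sum(), cv2.minEnclosingCircle(p.astype(np.float32)),np.median(h[m]))
A=np.c_[p,np.ones(len(p))]
for lab in ((335,),):pass
# plane fit of rim
R=Q[m]; 
mm=(np.hypot(x,yy)>.0125)&m; R=Q[mm]; u,s,vt=np.linalg.svd(R-R.mean(0)); n=vt[2]*np.sign(vt[2][2]); print('normal',n,R.mean(0),s)
print('n in stand',n@X,n@Y,n[2], np.degrees(np.arccos(n@a)))
for n_,b in (('top0',(320,170,390,240)),('scene0',(262,140,335,200))):
    im,d,c=load(n_); Pt=cloud(d,c); x0,y0,x1,y1=b; Q=Pt[y0:y1,x0:x1].reshape(-1,3)
    S=Q-up; h=S@a; x=S@X; yy=S@np.cross(a,X); m=(abs(h)<.004)&(np.hypot(x,yy)<.022)&(x<.008)
    print(n_,m.sum(),cv2.minEnclosingCircle((np.c_[x,yy][m]*1000).astype(np.float32)),np.median(h[m]))
E
```

```text
[ 0.5205 -0.2139  0.081 ] [ 0.52677359 -0.19481876  0.14281867] [0.0965168  0.29355751 0.95105652]
[272.13068888 146.94361824] [269.73010509 154.52817507]
358 ((-0.8130655884742737, 0.3257124125957489), 16.657442092895508) -0.0017549463726664377
normal [0.10482984 0.29286407 0.9503901 ] [ 0.52155849 -0.19193066  0.14104883] [0.17662641 0.11228347 0.01295961]
n in stand 0.008113744476815668 0.31095469902940126 0.9503901000652835 0.4794806750384858
top0 113 ((-2.1183125972747803, 0.0743073895573616), 16.656490325927734) -0.0006199615631861639
scene0 47 ((0.1439794898033142, -2.123183012008667), 16.35428237915039) -3.202577066482402e-05
```

Emit:
apply_moves(plan=[[2,44,-3,0,0,-0.3,0],[2,45,-3,0,0,-0.3,0],[3,45,-3,0,0,-0.3,0],[3,45,-3,0,0,-0.3,0],[3,45,-3,0,0,-0.3,0],[3,45,-3,0,0,-0.3,0],[2,45,-3,0,0,0,0],[0,0,0,0,0,0,0],[0,0,0,0,0,0,0],[0,0,0,0,0,0,0]])

```text
t: 2.5
tool_pos: [0.5287, 0.1028, 0.3102]
orientation: [[-0.0, 0.95, -0.313], [-0.0, -0.313, -0.95], [-1.0, -0.0, 0.0]]
wrist_force: [-0.1, -0.6, 0.5]
gripper_width: 0.999
```

```bash
python3 - <<'E'
from h import *
s=telemetry.read_state();print(s['joint_positions'].round(1),s['tool_pos'])
im,d,c=snap('wrist','w2'); P=cloud(d,c)
cv2.imwrite('pics/w2b.png',cv2.resize(im,(800,600),interpolation=cv2.INTER_CUBIC))
g=np.hypot(P[...,0]-.529,P[...,1]-.114)<.08
for lo,hi in ((.17,.19),(.12,.14),(.08,.09),(.14,.165),(.05,.06),(.06,.12)):
    m=((P[...,2]>lo)&(P[...,2]<hi)&g&(d>0)).astype(np.uint8)
    k,l,st,ce=cv2.connectedComponentsWithStats(m)
    for i in range(1,k):
        if st[i,4]>15:
            q=P[l==i]; print(lo,st[i],q.mean(0).round(4),'mec',cv2.minEnclosingCircle((q[:,:2]*1000).astype(np.float32)))
E
```

```text
[ 4.  16.8 95.1 -0.  68.1 22.2] [0.52873134 0.10278882 0.31024443]
0.17 [250 155  21  22 355] [0.5328 0.1152 0.1764] mec ((532.8416137695312, 114.63689422607422), 9.02999210357666)
0.12 [226 103  19  20 286] [0.5224 0.1614 0.1264] mec ((522.1011352539062, 161.21726989746094), 9.09172248840332)
0.12 [247 142  28  23 254] [0.5344 0.1196 0.1319] mec ((532.4945068359375, 114.38524627685547), 13.912358283996582)
0.12 [275 185  18  18 248] [0.5431 0.0688 0.1261] mec ((542.990478515625, 67.682861328125), 9.22500991821289)
0.08 [225  97  26  26 194] [0.5261 0.1632 0.0819] mec ((521.9671020507812, 161.11492919921875), 13.751802444458008)
0.08 [270 171  24  21 189] [0.5435 0.0727 0.0821] mec ((542.918212890625, 67.88860321044922), 13.763238906860352)
0.14 [251 149  20  12 109] [0.5347 0.1213 0.1528] mec ((533.3035278320312, 116.16964721679688), 8.9998779296875)
0.05 [ 220   88   79   95 1099] [0.5352 0.1219 0.0538] mec ((533.8396606445312, 114.90863037109375), 65.42475128173828)
0.06 [225  97  26  26 243] [0.5266 0.1635 0.0861] mec ((521.9671020507812, 161.11492919921875), 13.751802444458008)
0.06 [256 140   9   3  17] [0.5337 0.1193 0.0689] mec ((533.27734375, 117.72508239746094), 4.665205955505371)
0.06 [270 171  24  21 328] [0.5434 0.0737 0.0908] mec ((542.918212890625, 67.88860321044922), 13.763238906860352)
```

View pics/w2b.png

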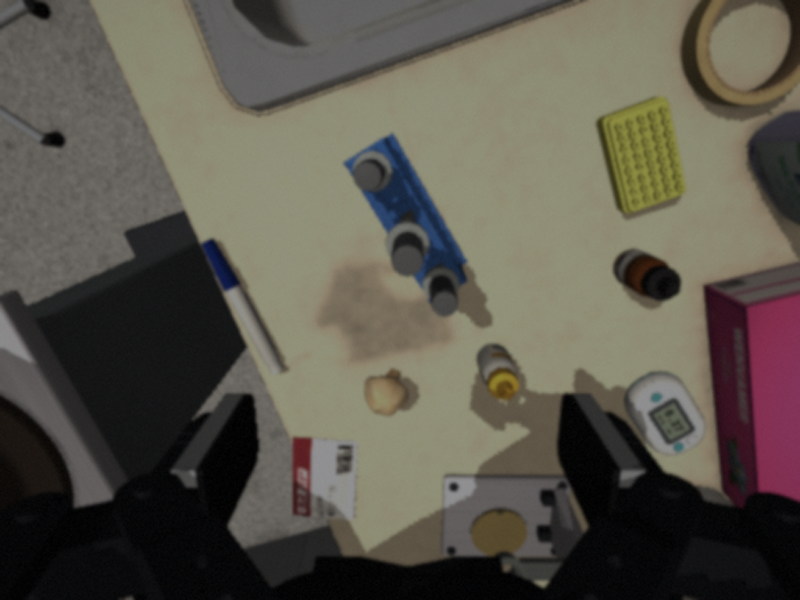

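Emit:
apply_moves(plan=[[3.5,12,0,0,0,0,0],[0,0,-40,0,0,0,0],[0,0,-45,0,0,0,0],[0,0,-45,0,0,0,0],[0,0,-25,0,0,0,0],[0,0,-15,0,0,0,0],[0,0,0,0,0,0,0],[0,0,0,0,0,0,0]])

```text
t: 3.35
tool_pos: [0.5326, 0.1161, 0.1407]
orientation: [[0.0, 0.95, -0.312], [0.0, -0.312, -0.95], [-1.0, 0.0, -0.0]]
wrist_force: [-0.2, 0.4, 0.6]
gripper_width: 1.0
```

```bash
python3 - <<'E'
from h import *
im,d,c=snap('wrist','w3'); 
a,_,_=snap('scene','s3')
o=np.hstack([cv2.resize(im,(400,300)),cv2.resize(a[170:320,160:320],(400,300),interpolation=cv2.INTER_CUBIC)])
cv2.imwrite('pics/w3b.png',o)
E
```

```text
(no output)
```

View pics/w3b.png

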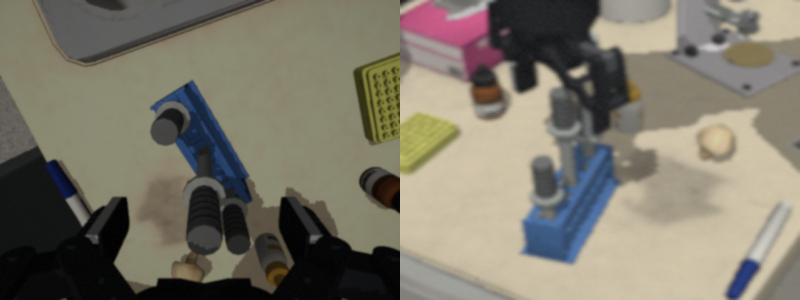

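Emit:
apply_moves(plan=[[0,-1,0,0,0,0,255],[0,0,0,0,0,0,255],[0,0,0,0,0,0,255],[0,0,0,0,0,0,255],[0,0,0,0,0,0,255],[0,0,0,0,0,0,255],[0,0,0,0,0,0,255],[0,0,0,0,0,0,255],[0,0,0,0,0,0,255],[0,0,0,0,0,0,255],[0,0,0,0,0,0,255],[0,0,0,0,0,0,255]])

```text
t: 4.65
tool_pos: [0.5323, 0.1153, 0.1405]
orientation: [[0.001, 0.95, -0.311], [0.0, -0.311, -0.95], [-1.0, 0.0, -0.0]]
wrist_force: [-0.2, 0.3, 4.9]
gripper_width: 0.193
```

Emit:
apply_moves(plan=[[0,0,8,0,0,0,255],[0,0,18,0,0,0,255],[0,0,25,0,0,0,255],[0,0,30,0,0,0,255],[0,0,35,0,0,0,255],[0,0,35,0,0,0,255],[0,0,29,0,0,0,255],[0,0,10,0,0,0,255],[0,0,0,0,0,0,255],[0,0,0,0,0,0,255],[0,0,0,0,0,0,255]])

```text
t: 5.75
tool_pos: [0.5318, 0.1152, 0.3287]
orientation: [[-0.003, 0.95, -0.311], [-0.0, -0.311, -0.95], [-1.0, -0.002, 0.001]]
wrist_force: [-0.3, -1.0, -1.4]
gripper_width: 0.201
```

```bash
python3 - <<'E'
from h import *
im,d,c=snap('wrist','w4'); 
a,_,_=snap('scene','s4'); b,_,_=snap('top','t4')
o=np.hstack([cv2.resize(im,(400,300)),cv2.resize(a[100:310,130:354],(400,375),interpolation=cv2.INTER_CUBIC)[:300]])
cv2.imwrite('pics/w4b.png',np.vstack([o,np.hstack([cv2.resize(a[140:270,180:280],(400,300),interpolation=cv2.INTER_CUBIC),cv2.resize(b[150:250,140:270],(400,300),interpolation=cv2.INTER_CUBIC)])]))
E
```

```text
(no output)
```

View pics/w4b.png

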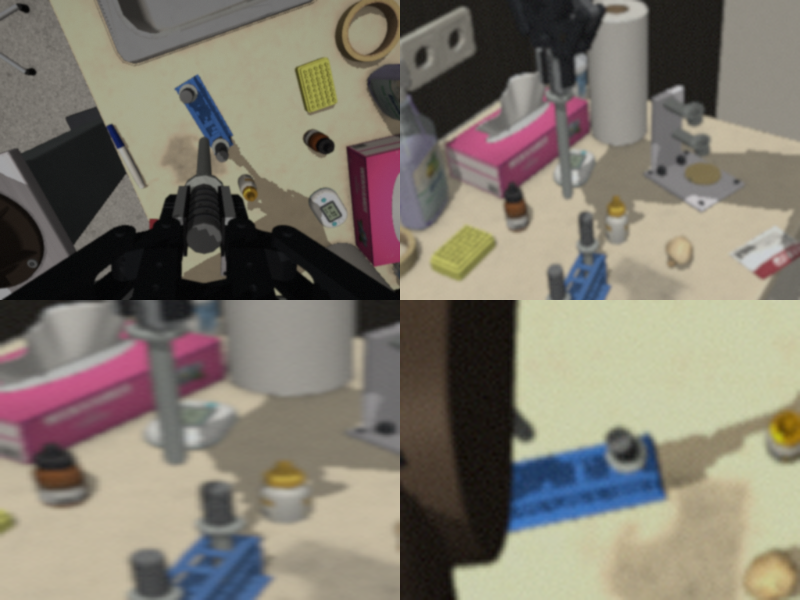

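```bash
cat >> h.py <<'E'
from scipy.optimize import least_squares
def cyl(Q,p0,a0,r=.006):
    # fit axis line: point p0+e1*x+e2*y, dir a0+e1*u+e2*v
    a0=a0/np.linalg.norm(a0); e1=np.cross(a0,[0,1,0]) ; e1/=np.linalg.norm(e1); e2=np.cross(a0,e1)
    def un(q):
        a=a0+e1*q[2]+e2*q[3]; return p0+e1*q[0]+e2*q[1],a/np.linalg.norm(a)
    def f(q):
        p,a=un(q); S=Q-p; return np.linalg.norm(np.cross(S,a),axis=1)-r
    s=least_squares(f,[0,0,0,0],loss='soft_l1',f_scale=.001,x_scale=[.01,.01,.1,.1]); p,a=un(s.x)
    return p,a,np.median(abs(f(s.x)))
def rodfit(tag,state_pos,ax,lo=-.005,hi=.12,tipd=-.136):
    # ax : expected rod axis (up); TCP is at 136 mm from tip
    im,d,c=load(tag); P=cloud(d,c); tip=state_pos+tipd*ax
    S=P-tip; h=S@ax; rad=np.linalg.norm(S-h[...,None]*ax,axis=-1)
    m=(d>0)&(h>.006)&(h<.115)&(rad<.013)
    p,a,e=cyl(P[m],tip,ax)
    S=P-p; h=S@a; rad=np.linalg.norm(S-h[...,None]*a,axis=-1); m2=(d>0)&(rad<.009)&(h<.1)&(h>-.04)
    hs=h[m2]; 
    return p,a,e,m.sum(),np.percentile(hs,[0,1,2,5])
E
python3 - <<'E'
from h import *
s=telemetry.read_state(); R=s['orientation']; p=s['tool_pos']; print(p,s['wrist_force'])
for t in ('w4','s4'):
    q,a,e,n,hs=rodfit(t,p,-R[:,0]); print(t,q,a,e,n,hs,'tool-frame dir',R.T@a,'tip off tool',R.T@(q-p))
E
```

```text
[0.53200815 0.11520803 0.32935392] [ 0.3312155  -0.30821603  0.54696091]
w4 [0.53148531 0.1142528  0.19335476] [0.00303251 0.00168058 0.99999399] 0.00011685146021345877 729 [0.00069944 0.00246307 0.0039626  0.00983267] tool-frame dir [-9.99997863e-01  8.84988463e-04 -1.86815675e-03] tip off tool [1.36000000e-01 8.30981185e-07 9.79018558e-04]
s4 [0.53162433 0.11217847 0.19335491] [0.00149239 0.00167972 0.99999748] 0.000560918585423952 319 [0.00099546 0.002596   0.00365137 0.00729251] tool-frame dir [-9.99998869e-01 -5.78402224e-04 -1.38809806e-03] tip off tool [0.136      0.00077842 0.00290711]
```

Emit:
apply_moves(plan=[[1.3,-20,-1,-1.9,0.624,0,255],[1.3,-30,-2,-1.9,0.624,0,255],[1.3,-34,-2,-1.9,0.624,0,255],[1.3,-34,-3,-1.9,0.624,0,255],[1.3,-34,-3,-1.9,0.624,0,255],[1.3,-34,-3,-1.9,0.624,0,255],[1.4,-32,-2,-1.9,0.624,0,255],[1.4,-25,-2,-1.9,0.624,0,255],[1.4,-14.4,-1,-1.9,0.624,0,255],[0,0,0,0,0,0,255],[0,0,0,0,0,0,255],[0,0,0,0,0,0,255],[0,0,0,0,0,0,255]])

```text
t: 7.2
tool_pos: [0.5442, -0.1415, 0.3115]
orientation: [[-0.096, 0.951, -0.295], [-0.293, -0.31, -0.904], [-0.951, 0.0, 0.308]]
wrist_force: [0.3, -0.2, -1.2]
gripper_width: 0.193
```

```bash
cat > look.py <<'E'
import sys
from h import *
k=sys.argv[1]
s=telemetry.read_state(); R=s['orientation']; p=s['tool_pos']; print(s['t'],p,s['wrist_force'].round(1),s['joint_positions'].round(1))
im,d,c=snap('wrist','w'+k); a_,da,ca=snap('scene','s'+k)
up=np.array([.5268,-.1948,.1428]); a=np.array([.0965,.2936,.9511]); Y=np.array([.3123,.95,0]); X=np.array([.95,-.3123,0]); Z=np.cross(X,a)
print('axis err (X,perp) deg',np.degrees([-R[:,0]@X,-R[:,0]@Z]))
for t in ('w'+k,'s'+k):
    try:
        q,ax,e,n,hs=rodfit(t,p,-R[:,0]); tip=q-up; h=tip@a
        print(t,'tip',q.round(4),'h',round(h,4),'off X,perp mm',(tip@X*1000).round(2),(tip@Z*1000).round(2),'ax deg',np.degrees([ax@X,ax@Z]).round(2),e.round(5),n,hs.round(4))
    except Exception as E_: print(t,E_)
o=np.hstack([cv2.resize(im,(400,300)),cv2.resize(a_[100:220,220:380],(400,300),interpolation=cv2.INTER_CUBIC)])
cv2.imwrite(f'pics/l{k}.png',o)
# stand rim in this wrist view
for P,dd,nm in ((cloud(d,c),d,'w'),(cloud(da,ca),da,'s')):
    Q=P[dd>0]; S=Q-up; h=S@a; x=S@X; y=S@Z; m=(abs(h)<.004)&(np.hypot(x,y)<.021)&(x<.008)
    if m.sum()>5: print(nm,'rim',m.sum(),cv2.minEnclosingCircle((np.c_[x,y][m]*1000).astype(np.float32)),np.median(h[m]))
E
python3 look.py 5
```

```text
7.2 [ 0.54420472 -0.14151792  0.31150425] [ 0.3 -0.2 -1.2] [-13.3  20.3  91.6 -19.   70.7  11.5]
axis err (X,perp) deg [-0.0406677   0.03514905]
w5 tip [ 0.5314 -0.182   0.1823] h 0.0418 off X,perp mm 0.36 -0.75 ax deg [-0.06 -0.03] 0.00013 735 [0.0001 0.0035 0.0049 0.01  ]
s5 tip [ 0.5311 -0.185   0.1833] h 0.0418 off X,perp mm 1.02 2.37 ax deg [-0.25 -0.22] 0.00067 182 [0.0006 0.0023 0.0041 0.0085]
w rim 293 ((-0.3037467896938324, -0.9901700615882874), 16.549379348754883) -0.0013433093763282125
s rim 43 ((-0.6376286149024963, 2.07283091545105), 15.879181861877441) -0.00010465574624328775
```

View pics/l5.png

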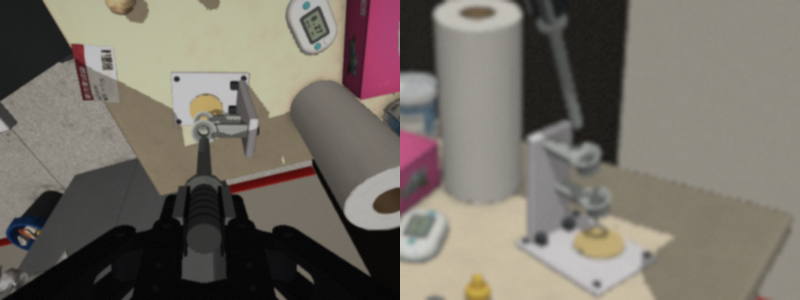

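Emit:
apply_moves(plan=[[-0.7,0.2,0,0,0,0,255],[-1,-2.9,-9.5,0,0,0,255],[-1,-2.9,-9.5,0,0,0,255],[-0.9,-3,-9.5,0,0,0,255],[-0.5,-1.5,-4.8,0,0,0,255],[0,0,0,0,0,0,255],[0,0,0,0,0,0,255]])

```text
t: 8.0
tool_pos: [0.5402, -0.1524, 0.278]
orientation: [[-0.096, 0.95, -0.296], [-0.294, -0.311, -0.904], [-0.951, -0.0, 0.309]]
wrist_force: [0.9, 0.1, -1.0]
gripper_width: 0.194
```

```bash
python3 look.py 6; python3 - <<'E'
from h import *
im,d,c=load('w6'); cv2.imwrite('pics/w6c.png',cv2.resize(im[110:230,200:340],(700,600),interpolation=cv2.INTER_CUBIC))
E
```

```text
8.0 [ 0.5401543  -0.15237452  0.27802598] [ 0.9  0.1 -1. ] [-14.4  21.7  94.6 -19.7  66.2  12.1]
axis err (X,perp) deg [-0.00586731  0.00345744]
w6 tip [ 0.5274 -0.1928  0.1488] h 0.0064 off X,perp mm -0.07 -0.1 ax deg [-0.06 -0.07] 0.00012 737 [-0.0276 -0.0212 -0.0166 -0.0126]
s6 tip [ 0.5272 -0.195   0.1495] h 0.0064 off X,perp mm 0.42 2.15 ax deg [-0.02  0.41] 0.00073 169 [-0.0233 -0.0203 -0.0187 -0.0145]
w rim 347 ((-0.15144950151443481, -1.1979987621307373), 16.450416564941406) -0.0013176225572051896
s rim 43 ((-0.08408330380916595, 1.8462579250335693), 16.464792251586914) -0.00024419627375414844
```

View pics/w6c.png

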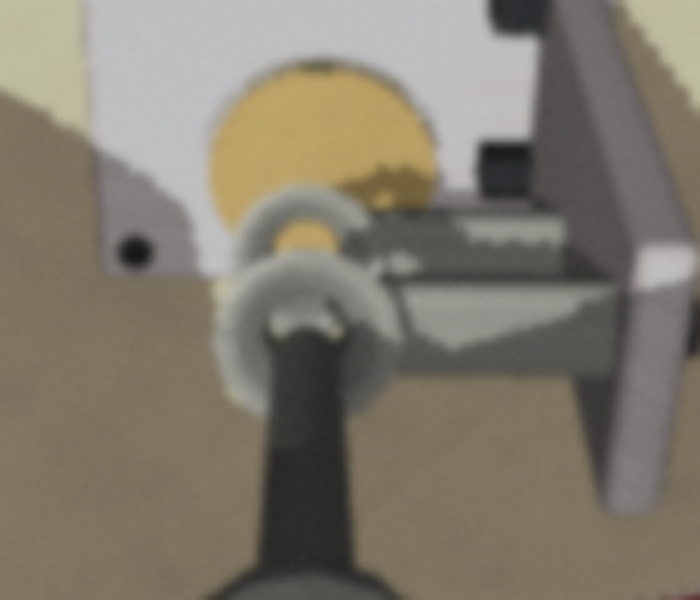

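View pics/l6.png

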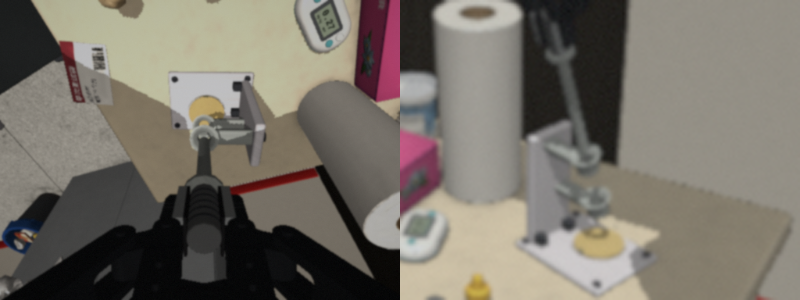

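Emit:
apply_moves(plan=[[0.2,0.4,-0.2,0,0,0,255],[-0.6,-1.8,-5.7,0,0,0,255],[-0.6,-1.8,-5.7,0,0,0,255],[-0.6,-1.8,-5.7,0,0,0,255],[0,0,0,0,0,0,255],[0,0,0,0,0,0,255]])

```text
t: 8.7
tool_pos: [0.5384, -0.1573, 0.2605]
orientation: [[-0.097, 0.95, -0.296], [-0.293, -0.311, -0.904], [-0.951, -0.001, 0.309]]
wrist_force: [0.7, -0.1, -0.6]
gripper_width: 0.193
```

```bash
python3 look.py 7; python3 - <<'E'
from h import *
im,d,c=load('w7'); cv2.imwrite('pics/w7c.png',cv2.resize(im[110:230,200:340],(700,600),interpolation=cv2.INTER_CUBIC))
E
```

```text
8.7 [ 0.53844272 -0.15734416  0.26052203] [ 0.7 -0.1 -0.6] [-15.   22.6  96.1 -20.1  63.8  12.5]
axis err (X,perp) deg [0.01371725 0.00142162]
w7 tip [ 0.525  -0.1969  0.1311] h -0.0119 off X,perp mm -1.08 -1.23 ax deg [0.64 0.49] 0.00036 1056 [-0.0089 -0.0036  0.0025  0.0055]
s7 tip [ 0.5258 -0.1995  0.1318] h -0.0119 off X,perp mm 0.48 1.11 ax deg [-0.2   0.84] 0.00073 186 [-0.0021  0.0013  0.0047  0.0072]
w rim 427 ((-0.6864727735519409, -1.3704140186309814), 16.655027389526367) -0.0011999515324209312
s rim 49 ((0.9912716746330261, 1.8709625005722046), 17.9180965423584) 0.0002471989949846257
```

View pics/w7c.png

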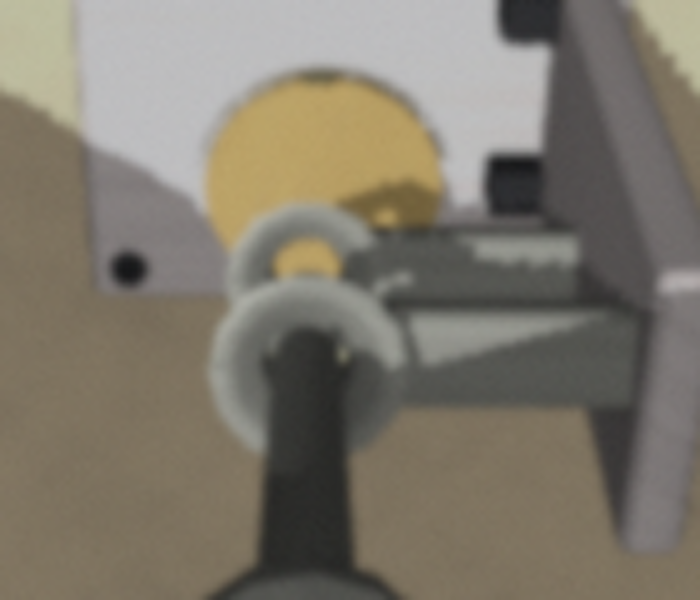

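Emit:
apply_moves(plan=[[-0.6,-1.8,-5.7,0,0,0,255],[-0.6,-1.8,-5.7,0,0,0,255],[-0.6,-1.8,-5.7,0,0,0,255],[-0.6,-1.8,-5.7,0,0,0,255],[0,0,0,0,0,0,255]])

```text
t: 9.3
tool_pos: [0.5357, -0.1646, 0.2369]
orientation: [[-0.098, 0.95, -0.296], [-0.293, -0.311, -0.904], [-0.951, -0.002, 0.309]]
wrist_force: [-0.1, -0.1, -1.0]
gripper_width: 0.195
```

Emit:
apply_moves(plan=[[-0.6,-1.8,-5.7,0,0,0,255],[-0.6,-1.8,-5.7,0,0,0,255],[-0.6,-1.8,-5.7,0,0,0,255],[-0.6,-1.8,-5.7,0,0,0,255],[0,0,0,0,0,0,255],[0,0,0,0,0,0,255]])

```text
t: 9.9
tool_pos: [0.5336, -0.1717, 0.215]
orientation: [[-0.097, 0.95, -0.296], [-0.294, -0.311, -0.904], [-0.951, -0.0, 0.309]]
wrist_force: [0.1, -0.6, -0.0]
gripper_width: 0.194
```

```bash
python3 look.py 8; python3 - <<'E'
from h import *
im,d,c=load('w8'); a,_,_=load('s8')
cv2.imwrite('pics/w8c.png',np.hstack([cv2.resize(im[100:230,210:320],(400,473),interpolation=cv2.INTER_CUBIC),cv2.resize(a[130:210,255:323],(400,473),interpolation=cv2.INTER_CUBIC)]))
E
```

```text
9.9 [ 0.5336439  -0.17174212  0.21504524] [ 0.1 -0.6 -0. ] [-16.5  25.2  99.6 -21.4  57.6  13.6]
axis err (X,perp) deg [0.0053098  0.00122169]
w8 tip [ 0.5204 -0.2105  0.0854] h -0.0599 off X,perp mm -1.14 -1.65 ax deg [0.49 0.86] 0.00093 1106 [-0.0256 -0.0153 -0.0116 -0.0107]
s8 tip [ 0.5161 -0.2037  0.0837] h -0.0599 off X,perp mm -7.4 -7.07 ax deg [4.43 5.43] 0.00177 182 [-0.0249 -0.0231 -0.0219 -0.0194]
w rim 616 ((-0.15520580112934113, -0.9149975776672363), 16.626399993896484) -0.0011708868041774864
s rim 51 ((-0.8288683295249939, 1.7383756637573242), 16.416812896728516) 0.00016226362326633722
```

View pics/w8c.png

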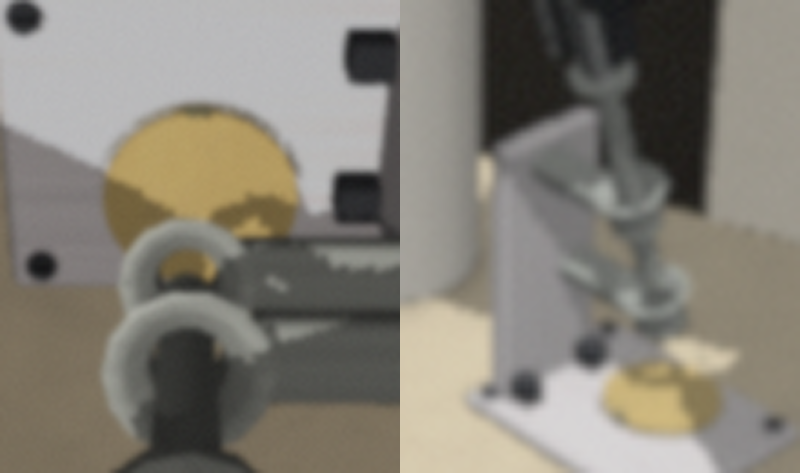

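Emit:
apply_moves(plan=[[-0.5,-1.5,-4.8,0,0,0,255],[-0.5,-1.5,-4.8,0,0,0,255],[-0.5,-1.5,-4.8,0,0,0,255],[0,0,0,0,0,0,255]])

```text
t: 10.4
tool_pos: [0.5318, -0.1763, 0.1999]
orientation: [[-0.098, 0.95, -0.296], [-0.293, -0.311, -0.904], [-0.951, -0.002, 0.309]]
wrist_force: [0.1, -0.6, -0.3]
gripper_width: 0.192
```

Emit:
apply_moves(plan=[[-0.5,-1.5,-4.8,0,0,0,255],[-0.5,-1.5,-4.8,0,0,0,255],[0,0,0,0,0,0,255]])

```text
t: 10.7
tool_pos: [0.5308, -0.1793, 0.1904]
orientation: [[-0.097, 0.95, -0.296], [-0.293, -0.311, -0.904], [-0.951, -0.001, 0.309]]
wrist_force: [-0.2, -0.1, -0.5]
gripper_width: 0.191
```

Emit:
apply_moves(plan=[[-0.5,-1.5,-4.8,0,0,0,255],[-0.5,-1.5,-4.8,0,0,0,255],[-0.5,-1.5,-4.8,0,0,0,255],[-0.5,-1.5,-4.8,0,0,0,255],[0,0,0,0,0,0,255],[0,0,0,0,0,0,255]])

```text
t: 11.3
tool_pos: [0.5292, -0.1852, 0.1718]
orientation: [[-0.097, 0.95, -0.296], [-0.294, -0.311, -0.904], [-0.951, -0.0, 0.309]]
wrist_force: [-0.1, 1.0, -1.3]
gripper_width: 0.196
```

```bash
python3 look.py 9; python3 - <<'E'
from h import *
im,d,c=load('w9'); a,da,ca=load('s9')
cv2.imwrite('pics/w9c.png',np.hstack([cv2.resize(im[100:230,210:320],(400,473),interpolation=cv2.INTER_CUBIC),cv2.resize(a[130:210,255:323],(400,473),interpolation=cv2.INTER_CUBIC)]))
up=np.array([.5268,-.1948,.1428]); ax=np.array([.0965,.2936,.9511])
for h in (0,-.065,-.087,-.097,-.107,.0195): print(h,((proj(up+h*ax,ca)-[255,130])*[400/68,473/80]).round(0))
P=cloud(da,ca); S=P-up; h=S@ax; r=np.linalg.norm(S-h[...,None]*ax,axis=-1)
m=(da>0)&(r<.012)&(h<-.088)&(h>-.125); print('below lower',m.sum(),np.sort(h[m]).round(4), P[m].mean(0) if m.any() else '')
E
```

```text
11.3 [ 0.52915165 -0.18521262  0.17182574] [-0.1  1.  -1.3] [-18.   28.1 102.4 -23.1  51.9  14.9]
axis err (X,perp) deg [0.00451713 0.00255567]
w9 tip [ 0.5156 -0.227   0.0431] h -0.1054 off X,perp mm -0.59 1.61 ax deg [-0.61 -4.73] 0.00267 1222 [-0.0337 -0.0328 -0.0323 -0.0314]
s9 tip [ 0.512  -0.2209  0.0416] h -0.1054 off X,perp mm -5.89 -3.31 ax deg [ 0.93 -0.35] 0.00217 205 [-0.0321 -0.0309 -0.0307 -0.03  ]
w rim 570 ((-4.291415691375732, -6.148885726928711), 15.079368591308594) -0.0012749274049374147
s rim 47 ((-1.5365334749221802, 1.1160072088241577), 16.221406936645508) 0.00011932497064032351
0 [226. 187.]
-0.065 [251. 289.]
-0.087 [259. 321.]
-0.097 [262. 336.]
-0.107 [266. 350.]
0.0195 [218. 155.]
below lower 11 [-0.1051 -0.103  -0.0996 -0.0991 -0.0985 -0.0983 -0.0972 -0.0962 -0.0957
 -0.0947 -0.0946] [ 0.51389731 -0.22266956  0.04928852]
```

View pics/w9c.png

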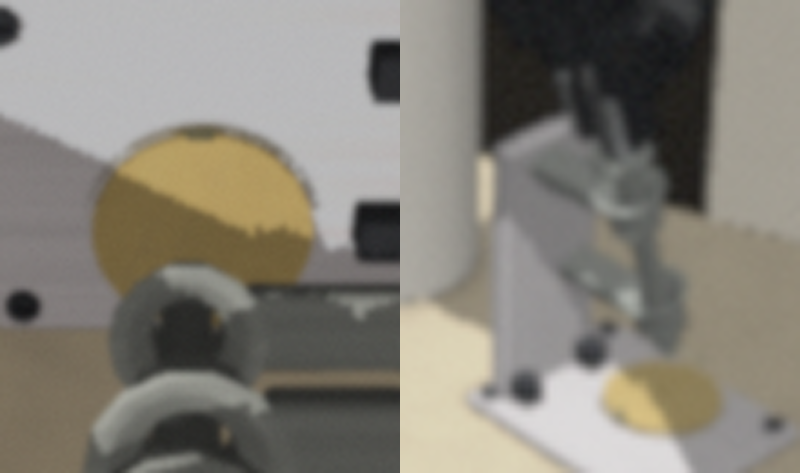

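```bash
python3 - <<'E'
from h import *
up=np.array([.5268,-.1948,.1428]); ax=np.array([.0965,.2936,.9511])
for t in ('w9','s9'):
    im,d,c=load(t); P=cloud(d,c); S=P-up; h=S@ax; r=np.linalg.norm(S-h[...,None]*ax,axis=-1)
    m=(d>0)&(r>.0105)&(r<.016)&(h>.008)&(h<.035); print(t,m.sum(),np.histogram(h[m],bins=np.arange(.008,.036,.002)))
E
```

```text
w9 479 (array([  0,   0,   0,   0,   7,  70, 174, 202,   1,   0,   6,   4,   8]), array([0.008, 0.01 , 0.012, 0.014, 0.016, 0.018, 0.02 , 0.022, 0.024,
       0.026, 0.028, 0.03 , 0.032, 0.034]))
s9 27 (array([ 0,  0,  0,  0,  0,  0,  7, 11,  3,  1,  0,  1,  4]), array([0.008, 0.01 , 0.012, 0.014, 0.016, 0.018, 0.02 , 0.022, 0.024,
       0.026, 0.028, 0.03 , 0.032, 0.034]))
```

Emit:
apply_moves(plan=[[0,0,0,0,0,0,255],[0,0,0,0,0,0,255],[0,0,0,0,0,0,255]])

```text
t: 11.7
tool_pos: [0.5292, -0.1851, 0.172]
orientation: [[-0.096, 0.95, -0.296], [-0.294, -0.311, -0.904], [-0.951, -0.0, 0.309]]
wrist_force: [-0.2, 0.1, -0.5]
gripper_width: 0.191
```

The wrist camera puts the flange 18–24 mm above the mouth and the scene camera puts the foot about 18 mm below the lower bushing. Forces are near zero, so I'm handing in.

```bash
python3 -c "
from workcell import ticket; print(ticket.job_done())"
```

```text
the job is handed in; nothing more can be done
None
```

I took the long probe out of the middle rack hole and threaded it, foot first, through the upper and then the lower bushing. It is still held in the gripper, spanning both, and I handed the job in at about 11.7 s.

- **Position:** the foot is about 18 mm out below the lower bushing (scene camera depth plus the arm's pose). The flange underside is about 18–20 mm clear of the upper mouth (wrist camera depth and arm pose).
- **Forces:** the wrist force at the end of each insertion step stayed under about 2 N, which suggests no jamming. It was about 0.5 N in the last reading. The grip opening was steady at 0.19.
- **Camera disagreement:** the scene and wrist cameras differed by 2–3 mm in absolute position. I aligned the probe to the bushing within each view separately.
- **Failed checks:** once the rod was inside the bushings, my cylinder fits picked up the bushing walls, and I ignored them. The last wrist-camera fit of the upper rim was also off, probably because the probe and gripper hid part of it.
- **Not checked:** in the last views of the stand, the dish was still in its place on the base. I did not measure it or the other objects again, and after lifting the long probe I saw the two short probes standing but did not look at them again.

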